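Shut the boot spikes away in the latched tilt-out bin

ROBOT

A 6-joint arm with a two-finger parallel gripper is mounted at the origin on the work surface. World frame = base frame: x ahead of the robot, y to its left, z up, the work surface at z = 0. Lengths are in m, angles in rad, forces in N, time in s.
With the tool pointing down it reaches from about 0.25 to 0.85 m from the base axis. Payload 12.5 kg.
Tool frame: the origin (TCP) lies at the very end of the fingers, on their centre line; the grasp point (between the pads) lies 19 mm behind it; z points along the fingers, y is the line along which they close (so a half turn about z gives the same grasp; the last joint's range is limited). The gripper opens to 93 mm and grips with 3 to 60 N. Pads are 15 mm wide; open, the fingers measure 128 mm over their backs; the gripper's body (75 mm by 188 mm) begins 65 mm behind the grasp point.
Start: joints at [1.253, 0.351, 1.652, -0, 1.139, -0.085], TCP at [0.127, 0.535, 0.195] pointing down, gripper open.
Joint ranges: [-2.75, 2.75], [-0.79, 2.1], [0.01, 2.65], [-1.57, 4.71], [0.07, 3.14], [-2.87, 2.87]. Speed limits (rad/s): [2.22, 2.22, 2.79, 3.14, 3.14, 3.14].

INTERFACE

Orientations are given as a rotation vector (axis times angle).
In Python, from bench import arm gives the robot as it stands. The module is installed in compiled form; this text tells all that it offers.
- The arm moves only by the shell command python3 -m crank 'ROWS' [FORCE]. ROWS is text: rows parted by semicolons, each of 5 numbers parted by spaces: the shift along the tool's x, y, z in m, then the turn about the tool's z in degrees, then the finger opening in m, from 0 to 0.093. In form: tx ty tz twist claw; .... A call has 1 to 5 rows; each row is the pose to reach, as a shift and turn from the pose commanded when the call began, along the tool's axes at that moment; what a row does not reach only later rows make up. A row lasts 1/10 s, in which the tool goes at most 50 mm and 8.59 degrees, less where a joint would pass 70% of its speed; a pose out of reach is approached as far as the arm can. A call with a gripper value outside its range is refused whole. The fingers move at their own pace and stop on an object; FORCE is the grip in N (left out, the last holds). Time passes only in rows, so rows that repeat a pose let the fingers close. It gives the time, the measured TCP pose, the force, the opening and the grip force at its end, in the units of the state.
- arm.state(): the state, without advancing time (a new reading comes with each control period).
- arm.camera(name): name is "scene" or "top" or "wrist"; returns the picture (400x640x3 uint8, blue, green, red); there is no depth.
- arm.camera_info(name): a dict with "fx", "fy", "cx", "cy" (pixels), "R" (3x3) and "t" (3): a world point X has camera coordinates R X + t. Camera axes: x right, y down, z forward; pixel columns grow to the right and rows downward; lengths in m; the calibration is good to about 2 mm. A picture is of the moment at which its call begins: read the wrist's pose just before it. camera_info takes no time and is no camera call; for the wrist camera it gives the pose at the moment of the call.
- arm.job_done(): hands the job in; it is judged then, once.
Trained networks look in the newest picture that a camera, given by its name, has taken for a name from the list of things; names that differ only in an ending like _2 or _b are one class to them, and where a whole thing is asked for, a point or a joint stands for the part that bears it (a point fixed in the world has none). Each returns a list of dicts, best first, with "conf" (0 to 1); they miss things now and then, are a little off and sometimes report something else, mostly with a low value. They report only what shows in the picture. A call takes as long as a camera call. They do not tell look-alikes from the thing itself.
- arm.outline_of(name, camera): "mask" (400x640 bool, what is visible of it) and "extent" ([left, top, right, bottom] in pixels, round what is visible of it).
- arm.landmark_of(name, camera): "centre" ([row, column] in pixels: a listed point, or the origin of a listed thing).
The state is a dict: "clock": time; "q": joint angles; "qd": joint speeds; "tau": joint torques, N m; "tcp_pos": TCP position; "tcp_rot": TCP orientation; "contact_force": force on the tool from outside, world axes, zero at the start; "wrist_torque": the same for the moment, N m; "grip_width": opening from 0.0 (shut) to 1.0 (fully open); "grip_force": force on a finger pad.
Only numpy, scipy, OpenCV 4.12 (cv2) and the standard library are available. Lean on these libraries where they do the work, as an engineer would, in place of code of your own. Each camera call takes 0.05 s, during which the arm holds its last target. There are 200 camera calls.

TASK

Put the steel boot spike set away in the white tilt-out bin: turn its knob a quarter turn clockwise to unlatch it, tilt the bin well open and put the spikes inside. Then push the bin fully shut and turn the knob all the way back so that it is latched again, leaving the other things on the bench where they lie.

Things in the scene. Friction and masses are not known exactly. Their poses are not given: they have to be found in the camera images.
- bin (a joint): Tilt of the bin about its hinge, rad: 0 fully shut, grows as the panel's top tilts out towards its front (robot side), stop at 1.03. Stiff hinge: the bin stays where it is left; moving it takes 1 to 8 N at the knob. While latched it cannot open.
- knob (a joint): Turn of the latch knob, rad: 0 latched (grip bar level, across the panel); 1.57 is a quarter turn clockwise seen from in front (bar pointing up the panel); stops at both ends. The cam lets go beyond about 0.8. Friction 0.05 N m; stays where it is left. It can turn back only when the bin is shut to within about 0.02 rad.
- bin_hinge (a point): Middle of the tilt-out bin's hinge line = lower edge of its front panel, 72 mm above the bench. Frame turns with the bin, about -y as joint bin grows: shut, x is level to the housing's back, y along the hinge, z up. In it the panel (170 mm long, 208 mm wide, 4 mm thick, inner face through the hinge line) rises at 30 degrees above x.
- bin_floor (a point): Middle of the bin's floor, 79 mm from the hinge (white plate 158 x 208 x 4 mm). Frame as bin_hinge: the floor falls 25 degrees below x, making a V trough with the panel, inner width 201 mm; side walls reach 130 mm up the panel; 10 mm lip at the back end. Fully open, the panel stands at 89 degrees, the floor rises to the back at 34 degrees, mouth upward: the spikes go in there.
- housing: Fixed white housing round the bin; origin on the bench right under the hinge line's middle; x to its back, y along the hinge, z up. It spans x -5 to 262 mm, y -111 to 111 mm; open sloping front at 30 degrees from 68 mm height up to a flat top 169 mm above the bench, which begins at x = 160 mm.
- knob_grip (a point): Centre of the black grip bar of the latch knob (42 long, 12 thick, standing 8 to 36 mm off the panel, on a steel disc of radius 21), on the turning axis, 24 mm off the panel's outer face, 135 mm up from the hinge. z: turning axis, out of the panel (30 degrees from vertical when shut); y along the bar; at knob 0, x points up the panel; turns by -q about z.
- spikes_center (a point): Boot spike set, stainless steel, 0.16 kg: an open oblong frame with two flat side rails 76 mm long, 44 mm over the rails, and six spikes pointing down; 28 mm high overall, standing on the spikes. The point is its middle, half-way up (14 mm). x along the rails, y across them, z up. The rails cover heights 12 to 28 mm.
- wedge_center (a point): Red silicone door wedge (bystander), 100 x 40 x 30 mm, x along its length; the point is its middle, 15 mm up.
- marble_center (a point): Glass marble paperweight (bystander), round, 68 mm across, 58 mm high; the point is its middle, 29 mm up.
- headlamp_center (a point): Blue plastic headlamp (bystander), 36 x 60 x 38 mm (y along the 60), lens 8 mm proud on its -x side, toggle on top to 53 mm; the point is its middle, 19 mm up.
Mind the look-alikes: they are no part of the job. Of the things that look like the part that bears spikes_center, the middle-sized one is meant.

How it is judged:
On the way, in this order (a step that is already met when the one before it is completed fails the run):
1. the knob is turned its quarter turn (past 1.0 rad) (value of joint knob above 1 rad), for 0.1 s.
2. the bin is tilted well open (past 0.5 rad) (value of joint bin above 0.5 rad), for 0.2 s.
3. the spikes are in the open bin, let go (value of joint bin above 0.3 rad and x of spikes_center in the frame of bin_hinge between 0 and 0.155 m and y of spikes_center in the frame of bin_hinge between -0.1 and 0.1 m and z of spikes_center in the frame of knob_grip below -0.034 m and contact force between spikes and the fingers below 0.05 N and contact force between spikes and bin above 0.2 N), for 0.2 s.
At the end, for the whole second after the job is handed in: The bin is shut (joint bin under 0.04 rad) and latched (joint knob under 0.3 rad), the spike set lies at rest inside the bin behind the panel, and wedge, paperweight and headlamp are where they started (each within 30 mm) (value of joint bin below 0.04 rad and value of joint knob below 0.3 rad and x of spikes_center in the frame of bin_hinge between 0 and 0.155 m and y of spikes_center in the frame of bin_hinge between -0.1 and 0.1 m and z of spikes_center in the frame of knob_grip below -0.034 m and linear speed of spikes below 0.02 m/s and distance of each of wedge_center, marble_center, headlamp_center from where it was at the start of the episode below 0.03 m); the robot touches nothing.
It fails at once if a bystander is shifted by more than 30 mm (distance of any of wedge_center, marble_center, headlamp_center from where it was at the start of the episode above 0.03 m).
It also fails if it takes over 72 s, if anything falls off the work surface, if the arm or the gripper's body presses on something with over 40 N, if the wrist force passes 120 N, or if a joint passes its speed limit or range.

## Working session

There is one attempt and no reset: what is moved stays moved. The work goes in short steps, Python scripts to look and compute and a shell command to move; the robot and the scene stay as the last step left them, time stands still between calls to the robot, and variables do not carry over. Pictures are saved under pics/ and viewed, at most 13 in all, crops included, and the job is handed in when it is done.

```bash
mkdir -p pics
cat > h.py <<'E'
import numpy as np, cv2
from scipy.spatial.transform import Rotation as R
from bench import arm
def ray(cam,rc,info=None):
    i=info or arm.camera_info(cam); Rm=np.array(i["R"]);t=np.array(i["t"])
    d=Rm.T@np.array([(rc[1]-i["cx"])/i["fx"],(rc[0]-i["cy"])/i["fy"],1]); return -Rm.T@t,d
def onz(cam,rc,z,info=None):
    o,d=ray(cam,rc,info); return o+d*(z-o[2])/d[2]
def proj(cam,X,info=None):
    i=info or arm.camera_info(cam); c=np.array(i["R"])@X+np.array(i["t"]); return [i["fy"]*c[1]/c[2]+i["cy"],i["fx"]*c[0]/c[2]+i["cx"]]
def tri(o1,d1,o2,d2):
    A=np.array([d1,-d2]).T; s=np.linalg.lstsq(A,o2-o1,rcond=None)[0]; p=o1+s[0]*d1;q=o2+s[1]*d2
    return (p+q)/2,np.linalg.norm(p-q)
E
python3 - <<'E'
from h import *
np.set_printoptions(precision=3,suppress=True)
s=arm.state();print(s)
for c in("scene","top"):
    cv2.imwrite(f"pics/{c}0.png",arm.camera(c))
    for n,z in(("spikes_center",.014),("knob_grip",.18),("bin_hinge",.072),("housing",0),("bin_floor",.04),("wedge_center",.015),("marble_center",.029),("headlamp_center",.019)):
        for r in arm.landmark_of(n,c)[:4]: print(c,n,np.array(r["centre"]),round(r["conf"],2),onz(c,r["centre"],z))
E
```

```text
{'clock': 0.0, 'q': array([ 1.253,  0.351,  1.652, -0.   ,  1.139, -0.085]), 'qd': array([ 0.   , -0.001,  0.001, -0.001,  0.   , -0.002]), 'tau': array([ -0.002, -49.732, -28.526,   0.07 ,   0.026,  -0.   ]), 'tcp_pos': array([0.127, 0.535, 0.194]), 'tcp_rot': array([-0.365, -3.12 ,  0.002]), 'contact_force': array([ 0.142, -0.605, -0.163]), 'wrist_torque': array([ 0.025, -0.016, -0.029]), 'grip_force': 0.0, 'grip_width': 1.0045676721648926}
scene spikes_center [245.9 394.1] 0.98 [0.423 0.178 0.014]
scene spikes_center [269.1 451.2] 0.73 [0.381 0.312 0.014]
scene spikes_center [204.6 398.9] 0.63 [0.324 0.119 0.014]
scene knob_grip [202.1 282.6] 0.74 [ 0.57  -0.029  0.18 ]
scene bin_hinge [186.9 316.3] 0.59 [ 0.45  -0.05   0.072]
scene housing [201.5 318.8] 0.69 [ 0.448 -0.047  0.   ]
scene wedge_center [189.5 219.8] 0.93 [ 0.602 -0.26   0.015]
scene marble_center [290.2 359.8] 0.8 [0.565 0.187 0.029]
scene headlamp_center [161.6 251.5] 0.74 [ 0.487 -0.262  0.019]
scene headlamp_center [188.  315.8] 0.27 [ 0.431 -0.072  0.019]
top spikes_center [296.2 256.9] 0.86 [0.32  0.118 0.014]
top spikes_center [263.9 165.5] 0.68 [0.387 0.312 0.014]
top knob_grip [169.7 336.5] 0.91 [ 0.556 -0.039  0.18 ]
top bin_hinge [230.8 336.7] 0.88 [ 0.453 -0.047  0.072]
top housing [232.7 333.5] 0.61 [ 0.455 -0.045  0.   ]
top housing [168.5 336.6] 0.34 [ 0.598 -0.053  0.   ]
top wedge_center [162.2 431.2] 0.8 [ 0.611 -0.262  0.015]
top wedge_center [234.8 338.1] 0.55 [ 0.449 -0.054  0.015]
top marble_center [175.9 227. ] 0.71 [0.574 0.186 0.029]
top headlamp_center [218.7 435.9] 0.64 [ 0.484 -0.266  0.019]
```

View pics/scene0.png

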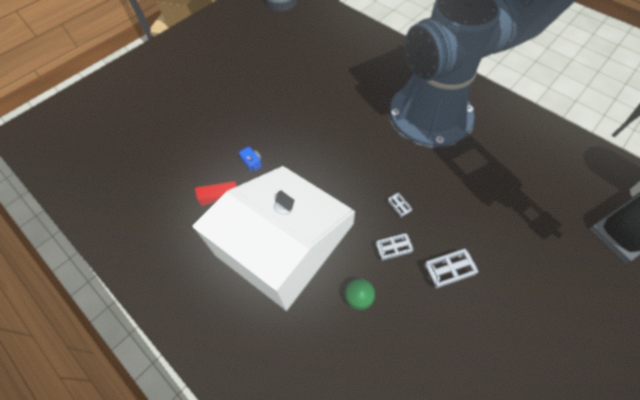

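View pics/top0.png

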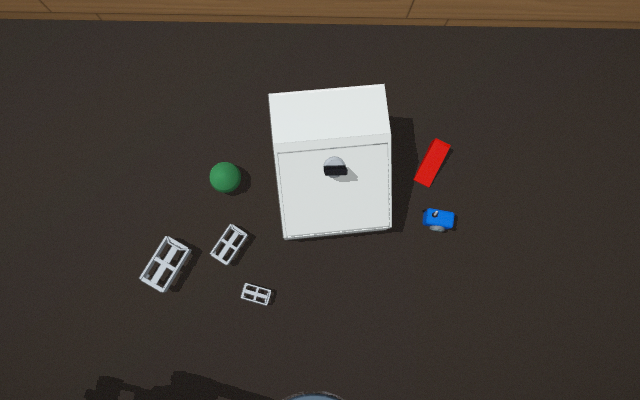

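The scene picture shows the white bin in the middle with its knob at (202,283). The green marble is at (290,360), the red wedge at (190,220) and the blue headlamp at (160,251). There are three spike-set candidates, given as top-view (row, col): small (294,256), middle (244,229) and large (264,166). The middle-sized one, at scene (246,394), is the one I want. Next I check its size and fit the poses.

Run:
```python
from h import *
np.set_printoptions(precision=4,suppress=True)
im=arm.camera("top"); im2=arm.camera("scene")
# spikes rects from threshold, each cam, at rail top height
for c,I,cs in(("top",im,[(294,256),(244,229),(264,166)]),("scene",im2,[(205,400),(246,394),(268,451)])):
    g=cv2.cvtColor(I,cv2.COLOR_BGR2GRAY); m=(g>95).astype(np.uint8); m=cv2.morphologyEx(m,cv2.MORPH_CLOSE,np.ones((5,5)))
    n,l,st,ce=cv2.connectedComponentsWithStats(m)
    for k in range(1,n):
        if min(np.hypot(ce[k][1]-a,ce[k][0]-b) for a,b in cs)<12 and st[k][4]>100:
            r,cc=np.nonzero(l==k); P=np.array([onz(c,(a,b),.022)[:2] for a,b in zip(r,cc)],np.float32)
            print(c,ce[k][::-1],cv2.minAreaRect(P))
def both(n,a,b):
    o1,d1=ray("top",a);o2,d2=ray("scene",b);return n,tri(o1,d1,o2,d2)
print(both("knob",(169.7,336.5),(202.1,282.6)),both("hinge",(230.8,336.7),(186.9,316.3)),both("marble",(175.9,227),(290.2,359.8)),both("wedge",(162.2,431.2),(189.5,219.8)),both("headl",(218.7,435.9),(161.6,251.5)))
# housing mask top-view corners
g=cv2.cvtColor(im,cv2.COLOR_BGR2GRAY);m=(g>110).astype(np.uint8);n,l,st,ce=cv2.connectedComponentsWithStats(m)
k=1+np.argmax(st[1:,4]); print(st[k]); cnt=max(cv2.findContours((l==k).astype(np.uint8),0,2)[0],key=cv2.contourArea)
ap=cv2.approxPolyDP(cnt,5,True)[:,0]; print(ap.tolist())
for p in ap: print(p,[onz("top",(p[1],p[0]),z)[:2] for z in(.068,.169)])
cv2.imwrite("pics/crop.png",np.hstack([cv2.resize(im[200:320,130:290],(480,360),interpolation=2),]))
```

```text
top [244.536  228.1101] ((0.428902804851532, 0.17982879281044006), (0.0454634428024292, 0.07942008227109909), 57.79081726074219)
top [263.7388 163.5764] ((0.3873198926448822, 0.3114660084247589), (0.06301219761371613, 0.10620813816785812), 60.46098327636719)
top [293.8158 255.4978] ((0.32517701387405396, 0.12005041539669037), (0.05878116935491562, 0.03294273093342781), 74.02672576904297)
scene [204.1751 399.6525] ((0.32560914754867554, 0.12044249475002289), (0.06477103382349014, 0.041218630969524384), 74.71965789794922)Traceback (most recent call last):
  File "<stdin>", line 10, in <module>
  File "h.py", line 8, in onz
    o,d=ray(cam,rc,info); return o+d*(z-o[2])/d[2]
        ~~~^^^^^^^^^^^^^
  File "h.py", line 5, in ray
    i=info or arm.camera_info(cam); Rm=np.array(i["R"]);t=np.array(i["t"])
              ~~~~~~~~~~~~~~~^^^^^
ValueError: time passes only in moves, steps and waits
```

```bash
sed -i 's/^def ray/import functools\n@functools.lru_cache\ndef _ci(cam): return arm.camera_info(cam)\ndef ray/; s/info or arm.camera_info(cam)/info or _ci(cam)/' h.py
python3 - <<'E'
from h import *
np.set_printoptions(precision=4,suppress=True)
im=cv2.imread("pics/top0.png")
def both(n,a,b):
    o1,d1=ray("top",a);o2,d2=ray("scene",b);return n,tri(o1,d1,o2,d2)
for t in (both("knob",(169.7,336.5),(202.1,282.6)),both("hinge",(230.8,336.7),(186.9,316.3)),both("marble",(175.9,227),(290.2,359.8)),both("wedge",(162.2,431.2),(189.5,219.8)),both("headl",(218.7,435.9),(161.6,251.5))):print(t)
g=cv2.cvtColor(im,cv2.COLOR_BGR2GRAY);m=(g>110).astype(np.uint8);m[:60]=0;n,l,st,ce=cv2.connectedComponentsWithStats(m)
k=1+np.argmax(st[1:,4]); cnt=max(cv2.findContours((l==k).astype(np.uint8),0,2)[0],key=cv2.contourArea)
ap=cv2.approxPolyDP(cnt,4,True)[:,0]
for p in ap: print(p,[onz("top",(p[1],p[0]),z)[:2] for z in(.068,.169)])
cv2.imwrite("pics/crop.png",cv2.resize(im[200:320,130:290],(480,360),interpolation=2))
E
```

```text
('knob', (array([ 0.5615, -0.0411,  0.1544]), np.float64(0.0006582650972080226)))
('hinge', (array([ 0.4528, -0.0467,  0.0784]), np.float64(0.0014441829518367275)))
('marble', (array([0.57  , 0.1859, 0.0414]), np.float64(0.005630189691772235)))
('wedge', (array([ 0.6059, -0.2563,  0.0258]), np.float64(0.006589310429622421)))
('headl', (array([ 0.4846, -0.268 ,  0.0116]), np.float64(0.0014092315597128652)))
[384  84] [array([ 0.7697, -0.151 ]), array([ 0.7262, -0.1319])]
[268  94] [array([0.7442, 0.0975]), array([0.7035, 0.089 ])]
[285 239] [array([0.4364, 0.0581]), array([0.4298, 0.054 ])]
[391 226] [array([ 0.4634, -0.1584]), array([ 0.4538, -0.1385])]
```

View pics/crop.png

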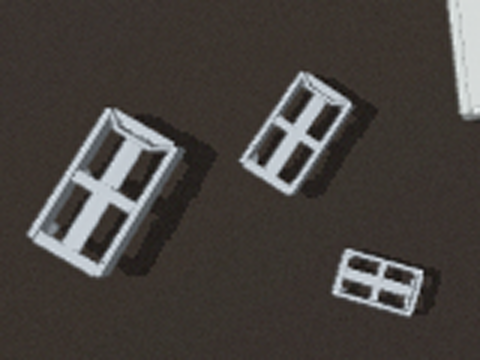

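The crop confirms the choice: the middle-sized set is at crop (135,297), and it measures 45 x 79 mm at (0.428, 0.179) with its rails at about -32°. The housing yaw is about 6.3°, the hinge is at (0.455,-0.050) and the knob at (0.558,-0.039,0.164). I turn the tool to line up with the knob first.

```bash
cat > go.py <<'E'
import sys
from h import *
# go.py x y z closing_angle_deg -> shift in tool axes, twist
def go(x,y,z,a=None):
    s=arm.state(); M=R.from_rotvec(s["tcp_rot"]).as_matrix()
    d=M.T@(np.array([x,y,z])-s["tcp_pos"]); cur=np.degrees(np.arctan2(M[1,1],M[0,1]))
    tw=((cur-a+90)%180-90) if a is not None else 0
    print("t",round(s["clock"],2),"tcp",np.round(s["tcp_pos"],4),"ang %.1f"%cur,"q6 %.2f"%s["q"][5],"F",np.round(s["contact_force"],1),"gw %.4f gf %.1f"%(s["grip_width"]*.093,s["grip_force"]),"-> shift",np.round(d,4),"twist %.1f"%tw)
if __name__=="__main__": go(*map(float,sys.argv[1:]))
E
python3 -m crank '0 0 -0.04 8 .093;0 0 -0.06 16 .093;0 0 -0.06 24 .093;0 0 -0.06 32 .093;0 0 -0.06 35.2 .093'
python3 -m crank '0 0 0 8 .06;0 0 0 16 .034;0 0 0 24 .034;0 0 0 32 .034;0 0 0 35.2 .034'
python3 go.py 0.558 -0.039 0.23 6.3
```

```text
clock: 1.5
tcp_pos: [0.1269, 0.5352, 0.2547]
tcp_rot: [-1.299, -2.861, -0.0]
contact_force: [-0.1, 0.3, 0.4]
grip_width: 0.998
grip_force: 0.0
clock: 2.0
tcp_pos: [0.1269, 0.5351, 0.2545]
tcp_rot: [2.103, 2.334, -0.0]
contact_force: [-0.1, -0.3, -0.0]
grip_width: 0.613
grip_force: 0.0
t 2.0 tcp [0.1269 0.5351 0.2545] ang 6.0 q6 1.15 F [-0.1 -0.3 -0. ] gw 0.0570 gf 0.0 -> shift [-0.6158  0.3692  0.0245] twist -0.3
```

```bash
python3 -m crank '-.04 .024 0 0 .034;-.082 .049 0 0 .034;-.123 .074 0 0 .034;-.164 .098 0 0 .034;-.205 .123 0 0 .034' >/dev/null
python3 -m crank '-.04 .024 0 0 .034;-.082 .049 0 0 .034;-.123 .074 0 0 .034;-.164 .098 0 0 .034;-.205 .123 0 0 .034' >/dev/null
python3 -m crank '-.04 .024 0 0 .034;-.082 .049 0 0 .034;-.123 .074 0 0 .034;-.164 .098 0 0 .034;-.205 .123 0 0 .034' >/dev/null
python3 -m crank '0 0 0 0 .034;0 0 0 0 .034' >/dev/null
python3 - <<'E'
from h import *
from go import go
i=arm.camera_info("wrist"); im=arm.camera("wrist"); cv2.imwrite("pics/w1.png",im)
for n in("knob_grip",):
    for r in arm.landmark_of(n,"wrist")[:3]: print(n,r,onz("wrist",r["centre"],.164,i))
print(proj("wrist",np.array([.558,-.039,.164]),i))
go(.558,-.039,.162,6.3)
E
```

```text
knob_grip {'centre': [196.6, 314.6], 'conf': 0.61} [ 0.55938368 -0.03694185  0.164     ]
[np.float64(198.65355086077432), np.float64(312.82668193210003)]
t 3.8 tcp [ 0.5602 -0.0352  0.2545] ang 6.3 q6 -0.26 F [ 0.8 -0.3 -0.2] gw 0.0342 gf 0.0 -> shift [-0.0036 -0.0026  0.0925] twist -0.0
```

View pics/w1.png

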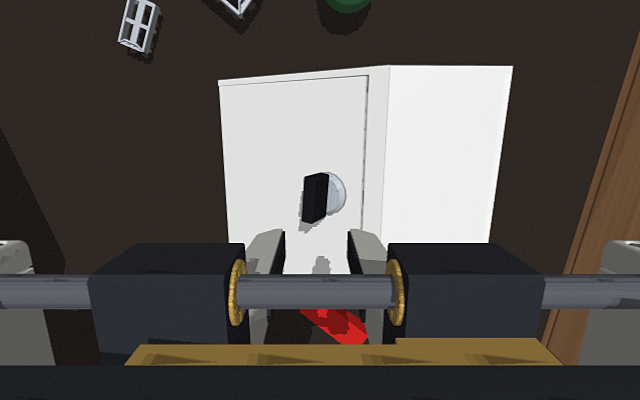

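The wrist view shows the knob bar at (197,315), lying across the panel. The position read from it is (0.559,-0.037), which agrees with mine. I descend and grip.

```bash
python3 -m crank '-.0025 -.003 .03 0 .034;-.0025 -.003 .06 0 .034;-.0025 -.003 .08 0 .034;-.0025 -.003 .0925 0 .034;-.0025 -.003 .0925 0 .034' 10
python3 -m crank '0 0 0 0 .01;0 0 0 0 .01;0 0 0 0 .01;0 0 0 0 .01;0 0 0 0 .01' 10
```

```text
clock: 4.3
tcp_pos: [0.5571, -0.0378, 0.1611]
tcp_rot: [-2.094, -2.339, 0.002]
contact_force: [0.2, -0.1, -0.4]
grip_width: 0.365
grip_force: 0.0
clock: 4.8
tcp_pos: [0.5581, -0.0388, 0.1623]
tcp_rot: [2.097, 2.339, 0.0]
contact_force: [0.2, 0.2, -0.2]
grip_width: 0.109
grip_force: 0.0
```

Run:
```python
from h import *
a=arm.camera("wrist")[100:340,150:470];b=arm.camera("scene")[140:260,200:360]
cv2.imwrite("pics/w2.png",np.hstack([a,cv2.resize(b,(320,240))])); s=arm.state(); print(s["grip_width"],s["grip_force"],s["contact_force"])
```

```text
0.10995698867286333 0.0 [ 0.8998111  -0.28309329  0.31256855]
```

View pics/w2.png

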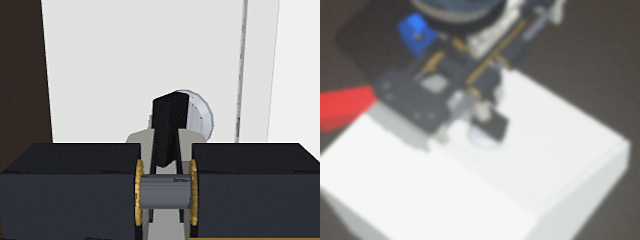

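Run:
```python
from h import *
s=arm.state();T=s["tcp_pos"];print(T)
i=arm.camera_info("wrist");arm.camera("wrist");arm.camera("scene");print("cam at",-np.array(i["R"]).T@np.array(i["t"]),np.array(i["R"])[2])
for c,inf in(("wrist",i),("scene",None)):
    print(c,"tcp px",proj(c,T,inf),"knob px",proj(c,np.array([.558,-.039,.164]),inf))
    for r in arm.landmark_of("knob_grip",c)[:2]:print(r,onz(c,r["centre"],.164,inf),ray(c,r["centre"],inf))
```

```text
[ 0.55805452 -0.03877329  0.16213701]
cam at [0.55072652 0.02590513 0.35208809] [ 0.0265019  -0.23781287 -0.97094938]
wrist tcp px [np.float64(228.79866409625927), np.float64(316.0910912543214)] knob px [np.float64(230.11389660132835), np.float64(315.9670471276948)]
{'centre': [226.4, 318.9], 'conf': 0.94} [ 0.5595367  -0.03639938  0.164     ] (array([0.55072652, 0.02590513, 0.35208809]), array([ 0.04456919, -0.31518772, -0.95150495]))
scene tcp px [np.float64(199.96310643826735), np.float64(284.254057807334)] knob px [np.float64(199.45253629517833), np.float64(284.09859495657815)]
{'centre': [199.1, 282.8], 'conf': 0.58} [ 0.55923392 -0.04167407  0.164     ] (array([0.77387996, 0.28772412, 0.83199616]), array([-0.27895782, -0.42809175, -0.86813973]))
```

```bash
python3 -m crank '0 0 0 0 0;0 0 0 0 0;0 0 0 0 0' 10
python3 - <<'E'
from h import *
a=arm.camera("wrist")[140:300,240:400]
cv2.imwrite("pics/w3.png",cv2.resize(a,(480,480),interpolation=2))
E
```

```text
clock: 5.4
tcp_pos: [0.558, -0.0387, 0.162]
tcp_rot: [-2.097, -2.339, -0.0]
contact_force: [-0.5, -0.0, 0.4]
grip_width: 0.004
grip_force: 0.0
```

View pics/w3.png

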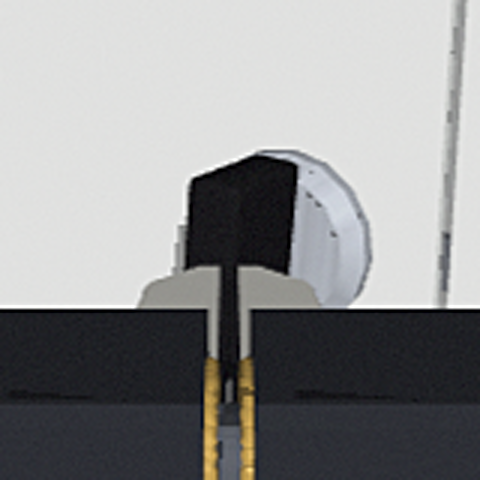

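```bash
python3 -m crank '0 0 .001 0 0;0 0 .002 0 0;0 0 .003 0 0;0 0 .003 0 0' | grep -E 'tcp_pos|force'
python3 -m crank '0 0 .001 0 0;0 0 .002 0 0;0 0 .003 0 0;0 0 .003 0 0' | grep -E 'tcp_pos|force'
python3 -c "
from h import *
i=arm.camera_info('wrist');print(i['fx'],i['cy'],i['cx'])
T=arm.state()['tcp_pos']
for y in(0,.0075):print(proj('wrist',T+[0,y,0],i))
for e in (-.021,0,.021):print('bar',proj('wrist',np.array([.555-.11*e,-.039+e,.172]),i))
"
```

```text
tcp_pos: [0.5579, -0.0387, 0.1588]
contact_force: [0.6, 0.1, 0.5]
grip_force: 0.0
tcp_pos: [0.5579, -0.0387, 0.1559]
contact_force: [0.1, 0.1, -0.6]
grip_force: 0.0
320.0597174275213 200.39699521880212 315.85093498002544
[np.float64(228.80530902349471), np.float64(316.09772735195423)]
[np.float64(217.3720629539057), np.float64(317.4218306532997)]
bar [np.float64(271.5117549144578), np.float64(311.1286454175026)]
bar [np.float64(237.84055957667897), np.float64(310.9921893872395)]
bar [np.float64(202.27109122834955), np.float64(310.8480404076533)]
```

```bash
for k in 1 ; do
python3 -m crank '0 0 .001 0 0;0 0 .002 0 0;0 0 .003 0 0;0 0 .003 0 0' | grep -E 'tcp_pos|force'
python3 -m crank '0 0 .001 0 0;0 0 .002 0 0;0 0 .003 0 0;0 0 .003 0 0' | grep -E 'tcp_pos|force'
done
python3 - <<'E'
from h import *
a=arm.camera("wrist")[140:300,240:400];b=arm.camera("scene")[160:240,245:325]
cv2.imwrite("pics/w4.png",np.hstack([cv2.resize(a,(400,400)),cv2.resize(b,(400,400))]))
E
```

```text
tcp_pos: [0.5581, -0.0387, 0.1531]
contact_force: [0.4, -0.3, 2.2]
grip_force: 0.7
tcp_pos: [0.5586, -0.0388, 0.1521]
contact_force: [-6.6, -0.1, 20.1]
grip_force: 11.0
```

View pics/w4.png

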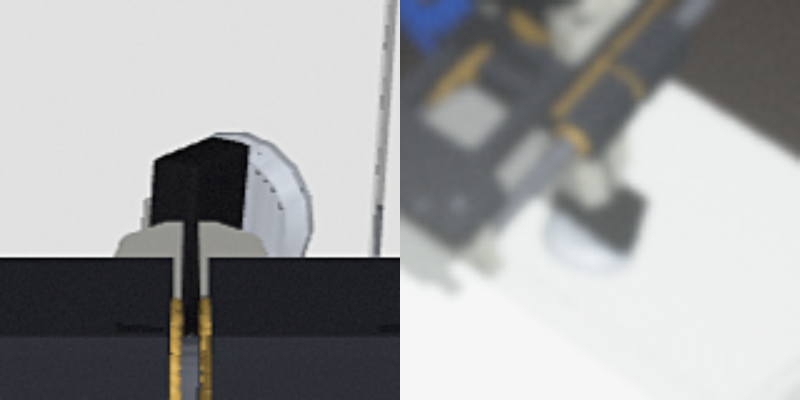

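```bash
cat > lk.py <<'E'
from h import *
import json,sys
i=arm.camera_info("wrist"); im=arm.camera("wrist"); r=arm.landmark_of("knob_grip","wrist")
m=arm.outline_of("knob_grip","wrist")
o,d=ray("wrist",r[0]["centre"],i)
print("T",arm.state()["tcp_pos"],"c",r[0]["centre"],r[0]["conf"],"ext",m[0]["extent"] if m else None)
print(proj("wrist",arm.state()["tcp_pos"],i))
open("rays.txt","a").write(json.dumps([o.tolist(),d.tolist()])+"\n")
L=[json.loads(x) for x in open("rays.txt")]
A=np.zeros((3,3));b=np.zeros(3)
for o,d in L:
    d=np.array(d)/np.linalg.norm(d);P=np.eye(3)-np.outer(d,d);A+=P;b+=P@np.array(o)
if len(L)>1:print("knob",np.linalg.solve(A,b))
E
python3 -m crank '0 0 -.03 0 .02;0 0 -.06 0 .034;0 0 -.06 0 .034' >/dev/null; python3 lk.py
python3 -m crank '.04 0 0 0 .034;.06 0 0 0 .034;.06 0 0 0 .034' >/dev/null; python3 lk.py
python3 -m crank '-.05 0 0 0 .034;-.1 0 0 0 .034;-.14 0 0 0 .034;-.14 0 0 0 .034' >/dev/null; python3 lk.py
```

```text
T [ 0.55762168 -0.03865772  0.20922146] c [202.9, 316.3] 0.67 ext [298.3, 172.7, 355.3, 236.4]
[np.float64(225.7101745849441), np.float64(312.7986399133575)]
T [0.5512963  0.0203058  0.20930556] c [279.7, 319.3] 0.91 ext [303.7, 249.6, 351.6, 312.2]
[np.float64(232.87935416196575), np.float64(316.75927448003455)]
knob [ 0.55971246 -0.03497433  0.16403371]
T [ 0.56642786 -0.11854952  0.20966516] c [88.0, 318.7] 0.75 ext [300.2, 53.5, 383.0, 123.4]
[np.float64(221.4313554962568), np.float64(316.64195806145904)]
knob [ 0.55962525 -0.03569892  0.16232676]
```

```bash
python3 -m crank '.05 0 0 0 .034;.083 0 0 0 .034;.083 0 0 0 .034' >/dev/null; python3 go.py .5585 -.036 .158 6.3
```

```text
t 8.9 tcp [ 0.557  -0.0317  0.2101] ang 6.5 q6 -0.25 F [-0.2  0.2  0.1] gw 0.0344 gf 0.0 -> shift [-0.0045  0.001   0.0521] twist 0.2
```

```bash
python3 -m crank '-.0045 .001 .03 0 .034;-.0045 .001 .045 0 .034;-.0045 .001 .052 0 .034;-.0045 .001 .052 0 .034' | grep -E 'tcp_pos|force'
python3 -m crank '0 0 .002 0 .034;0 0 .004 0 .034;0 0 .004 0 .034' | grep -E 'tcp_pos|force'
python3 -m crank '0 0 .002 0 .034;0 0 .004 0 .034;0 0 .004 0 .034' | grep -E 'tcp_pos|force'
```

```text
tcp_pos: [0.5588, -0.0399, 0.1575]
contact_force: [-0.1, 0.7, 1.0]
grip_force: 0.0
tcp_pos: [0.5593, -0.0402, 0.1543]
contact_force: [-0.0, -0.7, 0.0]
grip_force: 0.0
tcp_pos: [0.5591, -0.0401, 0.1498]
contact_force: [-0.1, -0.5, 0.1]
grip_force: 0.0
```

```bash
python3 -m crank '.004 0 .002 0 .034;.004 0 .004 0 .034;.004 0 .004 0 .034' | grep -E 'tcp_pos|force'
python3 -m crank '0 0 .002 0 .034;0 0 .004 0 .034;0 0 .004 0 .034' | grep -E 'tcp_pos|force'
python3 -m crank '0 0 0 0 .01;0 0 0 0 .005;0 0 0 0 0;0 0 0 0 0;0 0 0 0 0' 10 | grep -E 'tcp_pos|force|grip'
```

```text
tcp_pos: [0.5586, -0.036, 0.1457]
contact_force: [-0.3, -1.1, 0.7]
grip_force: 0.0
tcp_pos: [0.5586, -0.0362, 0.1417]
contact_force: [0.6, -0.3, 0.1]
grip_force: 0.0
tcp_pos: [0.5567, -0.0364, 0.1418]
contact_force: [-10.7, -3.0, 5.9]
grip_width: 0.17
grip_force: 9.6
```

Now the bar is gripped: 16 mm opening at 9.6 N. The TCP reading sits about 20 mm below the real fingertips, so I will allow for that. Next, turn the knob.

```bash
python3 -m crank '0 -.001 0 8 0;0 -.001 0 16 0;0 -.001 0 24 0;0 -.001 0 32 0;0 -.001 0 32 0' 15| grep -E 'tcp_pos|force|grip'
python3 -m crank '0 0 0 8 0;0 0 0 16 0;0 0 0 24 0;0 0 0 30 0;0 0 0 30 0' | grep -E 'tcp_pos|force|grip'
python3 go.py .5585 -.036 .14 -83.7
```

```text
tcp_pos: [0.5568, -0.0365, 0.1424]
contact_force: [-8.0, -0.9, 7.4]
grip_width: 0.156
grip_force: 15.6
tcp_pos: [0.5575, -0.0365, 0.1427]
contact_force: [-4.9, -1.5, 5.8]
grip_width: 0.14
grip_force: 15.2
t 12.0 tcp [ 0.5575 -0.0365  0.1427] ang -55.9 q6 0.83 F [-4.9 -1.5  5.8] gw 0.0130 gf 15.2 -> shift [0.0011 0.0001 0.0027] twist 27.8
```

```bash
python3 -m crank '0 0 0 8 0;0 0 0 16 0;0 0 0 24 0;0 0 0 28 0;0 0 0 28 0' | grep -E 'tcp_pos|force|grip'
python3 -m crank '0 0 0 0 .03;0 0 0 0 .03;0 0 .005 0 .03;0 0 .008 0 .03;0 0 .008 0 .03' | grep -E 'tcp_pos|force|grip'
python3 -m crank '0 0 0 0 0;0 0 0 0 0;0 0 0 0 0;0 0 0 0 0' 30| grep -E 'tcp_pos|force|grip'
python3 go.py .5585 -.036 .14 -83.7
```

```text
tcp_pos: [0.5582, -0.0373, 0.1425]
contact_force: [0.4, -6.5, 1.0]
grip_width: 0.125
grip_force: 15.0
tcp_pos: [0.5574, -0.0361, 0.1333]
contact_force: [0.5, -0.1, -0.3]
grip_width: 0.321
grip_force: 0.0
tcp_pos: [0.5579, -0.0374, 0.1342]
contact_force: [0.3, -7.0, -1.5]
grip_width: 0.125
grip_force: 30.0
t 13.4 tcp [ 0.5579 -0.0374  0.1342] ang -83.7 q6 1.31 F [ 0.3 -7.  -1.5] gw 0.0116 gf 30.0 -> shift [ 0.0007 -0.0013 -0.0058] twist -0.0
```

```bash
python3 -m crank '-.0085 0 -.0085 0 0;-.0175 0 -.0166 0 0;-.0275 0 -.0235 0 0;-.0376 0 -.0298 0 0;-.0376 0 -.0298 0 0' | grep -E 'tcp_pos|force|grip'
python3 go.py .4548 -.05 .14 -83.7
```

```text
tcp_pos: [0.5203, -0.0414, 0.1645]
contact_force: [0.5, -5.3, -1.0]
grip_width: 0.126
grip_force: 30.0
t 13.9 tcp [ 0.5203 -0.0414  0.1645] ang -83.7 q6 1.29 F [ 0.5 -5.3 -1. ] gw 0.0117 gf 30.0 -> shift [-0.0661  0.0014  0.0245] twist -0.0
```

```bash
python3 -m crank '-.011 0 -.005 0 0;-.0221 0 -.0095 0 0;-.034 0 -.0125 0 0;-.0455 0 -.0151 0 0;-.0455 0 -.0151 0 0' | grep -E 'tcp_pos|force|grip'
python3 -m crank '-.012 0 -.001 0 0;-.024 0 -.0013 0 0;-.033 0 -.001 0 0;-.0408 0 .0002 0 0;-.0408 0 .0002 0 0' | grep -E 'tcp_pos|force|grip'
python3 -m crank '0 0 0 0 .04;0 0 0 0 .04;0 0 0 0 .04' 
python3 go.py .428 .179 .26 57.8
python3 - <<'E'
from h import *
r=arm.camera("top");cv2.imwrite("pics/top1.png",r[60:320,120:440])
E
```

```text
tcp_pos: [0.4757, -0.046, 0.1801]
contact_force: [1.6, -2.7, 4.1]
grip_width: 0.128
grip_force: 30.0
tcp_pos: [0.4358, -0.0501, 0.1802]
contact_force: [-1.1, -0.7, 11.6]
grip_width: 0.123
grip_force: 30.0
clock: 15.2
tcp_pos: [0.4344, -0.0496, 0.1785]
tcp_rot: [-3.137, -0.172, 0.001]
contact_force: [-0.8, -0.2, 1.4]
grip_width: 0.33
grip_force: 0.0
t 15.2 tcp [ 0.4344 -0.0496  0.1785] ang -83.7 q6 1.24 F [-0.8 -0.2  1.4] gw 0.0307 gf 0.0 -> shift [ 0.0186 -0.228  -0.0815] twist 38.5
```

View pics/top1.png

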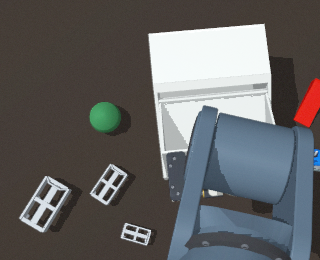

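```bash
python3 -m crank '0 0 -.04 0 .06;0 0 -.08 0 .06;0 -.045 -.09 0 .065;0 -.09 -.09 0 .065;0 -.135 -.09 0 .065' | grep -E 'tcp_pos|force'
python3 -m crank '.01 -.045 0 8 .065;.0186 -.093 0 16 .065;.0186 -.093 0 24 .065;.0186 -.093 0 32 .065;.0186 -.093 0 38.5 .065' | grep -E 'tcp_pos|force'
python3 -m crank '0 0 0 0 .065;0 0 0 0 .065' >/dev/null
python3 - <<'E'
from h import *
from go import go
i=arm.camera_info("wrist"); im=arm.camera("wrist")
for n in("spikes_center",):
    for r in arm.landmark_of(n,"wrist")[:3]: print(n,r,onz("wrist",r["centre"],.014,i))
    for r in arm.outline_of(n,"wrist")[:3]:
        c=max(cv2.findContours(r["mask"].astype(np.uint8),0,2)[0],key=cv2.contourArea)[:,0]
        P=np.array([onz("wrist",(p[1],p[0]),.026,i)[:2] for p in c],np.float32); print(r["conf"],cv2.minAreaRect(P),r["extent"])
cv2.imwrite("pics/w5.png",im)
print(proj("wrist",np.array([.428,.179,.02]),i))
go(.428,.179,.1,57.8)
E
```

```text
tcp_pos: [0.4195, 0.0858, 0.2691]
contact_force: [0.7, -0.2, -0.1]
grip_force: 0.0
tcp_pos: [0.4279, 0.1795, 0.2683]
contact_force: [-0.3, -0.3, -0.9]
grip_force: 0.0
spikes_center {'centre': [208.0, 386.1], 'conf': 0.96} [0.32796153 0.12134168 0.014     ]
spikes_center {'centre': [166.9, 318.0], 'conf': 0.7} [0.43029927 0.17298041 0.014     ]
spikes_center {'centre': [242.7, 253.4], 'conf': 0.67} [0.38553182 0.31338028 0.014     ]
0.77 ((0.3300604820251465, 0.12004481256008148), (0.056965943425893784, 0.03548106923699379), 74.28681182861328) [366.9, 190.5, 412.0, 223.8]
0.75 ((0.4294842779636383, 0.17833581566810608), (0.04363585263490677, 0.07917959988117218), 57.246070861816406) [300.5, 143.5, 333.9, 199.2]
0.68 ((0.3907839357852936, 0.3079574406147003), (0.06433073431253433, 0.10222575068473816), 59.82765197753906) [229.3, 210.1, 277.1, 272.7]
[np.float64(171.20651230592142), np.float64(315.2111247608308)]
t 16.6 tcp [0.4282 0.1788 0.2687] ang -122.1 q6 2.43 F [ 0.2 -0.5  0.5] gw 0.0649 gf 0.0 -> shift [-0.0003 -0.      0.1687] twist 0.1
```

View pics/w5.png

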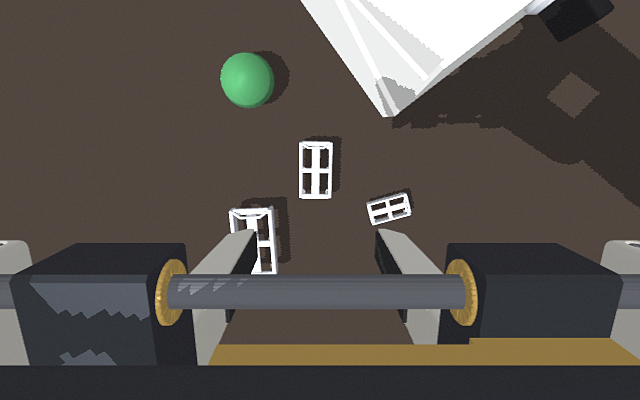

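The wrist view shows the middle set at (171,316), lined up between the fingers. The small set is at (208,388) and the large one at (240,253). I descend carefully, because the fingertips sit higher than the reading.

```bash
python3 -m crank '0 0 .05 0 .065;0 0 .1 0 .065;0 0 .15 0 .065;0 0 .2 0 .065;0 0 .23 0 .065' | grep -E 'tcp_pos|force'
python3 -m crank '0 0 .005 0 .065;0 0 .012 0 .065;0 0 .02 0 .065;0 0 .02 0 .065' | grep -E 'tcp_pos|force'
python3 -m crank '0 0 .003 0 .065;0 0 .006 0 .065;0 0 .009 0 .065;0 0 .009 0 .065' | grep -E 'tcp_pos|force'
python3 go.py .429 .178 -.015 57.5
```

```text
tcp_pos: [0.4267, 0.1783, 0.0358]
contact_force: [0.5, 0.9, -0.4]
grip_force: 0.0
tcp_pos: [0.4286, 0.179, 0.0191]
contact_force: [-0.4, -0.5, -0.7]
grip_force: 0.0
tcp_pos: [0.4281, 0.1789, 0.0095]
contact_force: [1.2, -0.2, -0.8]
grip_force: 0.0
t 17.9 tcp [0.4281 0.1789 0.0095] ang -122.2 q6 2.43 F [ 1.2 -0.2 -0.8] gw 0.0651 gf 0.0 -> shift [0.0012 0.0002 0.0245] twist 0.3
```

```bash
python3 -m crank '.001 0 .003 0 .065;.001 0 .006 0 .065;.001 0 .009 0 .065;.001 0 .009 0 .065' | grep -E 'tcp_pos|force'
python3 -m crank '0 0 .002 0 .065;0 0 .005 0 .065;0 0 .007 0 .065;0 0 .007 0 .065' | grep -E 'tcp_pos|force'
python3 -m crank '0 0 .002 0 .065;0 0 .004 0 .065;0 0 .004 0 .065' | grep -E 'tcp_pos|force'
```

```text
tcp_pos: [0.4288, 0.1783, 0.0003]
contact_force: [0.3, -0.7, -0.1]
grip_force: 0.0
tcp_pos: [0.4289, 0.1783, -0.0066]
contact_force: [-1.0, 0.2, 0.1]
grip_force: 0.0
tcp_pos: [0.4289, 0.1783, -0.0105]
contact_force: [-0.3, -0.5, -0.7]
grip_force: 0.0
```

```bash
python3 -m crank '0 0 .002 0 .05;0 0 .002 0 .03;0 0 .002 0 .03;0 0 .002 0 .03;0 0 .002 0 .03' 20 | grep -E 'tcp_pos|force|grip'
python3 -m crank '0 0 -.02 0 .03;0 0 -.04 0 .03;0 0 -.04 0 .03' | grep -E 'tcp_pos|force|grip'
```

```text
tcp_pos: [0.4291, 0.1784, -0.0123]
contact_force: [0.3, 0.4, -1.2]
grip_width: 0.467
grip_force: 20.0
tcp_pos: [0.4303, 0.1787, 0.0294]
contact_force: [0.3, 0.2, -1.7]
grip_width: 0.465
grip_force: 20.0
```

```bash
python3 -m crank '0 0 -.05 -8 .03;0 0 -.1 -16 .03;0 0 -.15 -24 .03;0 0 -.2 -32 .03;0 0 -.23 -38.5 .03' | grep -E 'tcp_pos|force|grip'
python3 -m crank '0 0 0 0 .03;0 0 0 0 .03' >/dev/null
python3 go.py .5124 -.0436 .26 -83.7
```

```text
tcp_pos: [0.4297, 0.1786, 0.2605]
contact_force: [0.3, -0.3, -2.7]
grip_width: 0.471
grip_force: 20.0
t 20.5 tcp [0.4288 0.1783 0.2564] ang -83.9 q6 1.76 F [ 0.3  0.3 -3.2] gw 0.0439 gf 20.0 -> shift [ 0.0594  0.2296 -0.0036] twist -0.2
```

```bash
python3 -m crank '.01 .04 -.003 0 .03;.021 .08 -.003 0 .03;.031 .12 -.003 0 .03;.041 .16 -.003 0 .03;.051 .2 -.003 0 .03' | grep -E 'tcp_pos|force|grip'
python3 -m crank '.008 .03 0 0 .03;.008 .03 0 0 .03;.008 .03 .03 0 .03;.008 .03 .06 0 .03;.008 .03 .06 0 .03' | grep -E 'tcp_pos|force|grip'
python3 go.py .5124 -.0436 .15 -83.7
python3 - <<'E'
from h import *
for c in ("top","scene"):
    arm.camera(c)
    for n in("bin_hinge","knob_grip","bin_floor"):
        for r in arm.landmark_of(n,c)[:1]: print(c,n,r["centre"],r["conf"],onz(c,r["centre"],.205))
E
```

```text
tcp_pos: [0.5011, -0.0165, 0.258]
contact_force: [0.9, 0.7, -1.8]
grip_width: 0.471
grip_force: 20.0
tcp_pos: [0.5103, -0.0429, 0.1962]
contact_force: [-0.3, 0.8, -1.0]
grip_width: 0.47
grip_force: 20.0
t 21.5 tcp [ 0.5103 -0.0429  0.1962] ang -83.8 q6 1.29 F [-0.3  0.8 -1. ] gw 0.0437 gf 20.0 -> shift [0.0023 0.001  0.0462] twist -0.1
top bin_floor [176.2, 227.4] 0.68 [0.53704564 0.15439771 0.205     ]
scene bin_hinge [185.7, 316.5] 0.95 [0.50471539 0.00732147 0.205     ]
scene bin_floor [201.3, 293.0] 0.62 [ 0.56242874 -0.00273444  0.205     ]
```

```bash
python3 -m crank '.002 .001 .015 0 .03;.002 .001 .03 0 .03;.002 .001 .043 0 .03;.002 .001 .05 0 .03;.002 .001 .05 0 .03' | grep -E 'tcp_pos|force|grip'
python3 -m crank '0 0 .003 0 .03;0 0 .006 0 .03;0 0 .006 0 .03' | grep -E 'tcp_pos|force|grip'
```

```text
tcp_pos: [0.5145, -0.0445, 0.1501]
contact_force: [-0.3, -0.0, -1.6]
grip_width: 0.474
grip_force: 20.0
tcp_pos: [0.5149, -0.0446, 0.1447]
contact_force: [0.2, 0.5, -1.6]
grip_width: 0.47
grip_force: 20.0
```

```bash
python3 -m crank '0 0 .003 0 .03;0 0 .006 0 .03;0 0 .008 0 .03;0 0 .008 0 .03' | grep -E 'tcp_pos|force|grip'
python3 -m crank '0 0 0 0 .05;0 0 0 0 .06;0 0 0 0 .065;0 0 0 0 .065;0 0 0 0 .065' | grep -E 'tcp_pos|force|grip'
python3 -m crank '0 0 -.04 0 .065;0 0 -.08 0 .065;0 0 -.12 0 .065;0 0 -.12 0 .065' | grep -E 'tcp_pos|force|grip'
python3 - <<'E'
from h import *
i=arm.camera_info("wrist");im=arm.camera("wrist");cv2.imwrite("pics/w6.png",im)
for r in arm.landmark_of("spikes_center","wrist")[:3]: print(r,onz("wrist",r["centre"],.11,i))
for r in arm.landmark_of("knob_grip","wrist")[:3]: print(r,onz("wrist",r["centre"],.207,i))
from go import go
go(.4344,-.0496,.26,-83.7)
E
```

```text
tcp_pos: [0.5147, -0.0446, 0.1364]
contact_force: [0.3, 0.3, -1.9]
grip_width: 0.471
grip_force: 20.0
tcp_pos: [0.5149, -0.0446, 0.1368]
contact_force: [-0.4, -1.4, -0.4]
grip_width: 0.695
grip_force: 0.0
tcp_pos: [0.517, -0.0449, 0.2619]
contact_force: [-0.2, -0.3, -0.3]
grip_width: 0.699
grip_force: 0.0
{'centre': [199.8, 319.0], 'conf': 0.66} [ 0.50117323 -0.0513563   0.11      ]
{'centre': [237.8, 59.2], 'conf': 0.6} [0.42567325 0.23491954 0.11      ]
{'centre': [281.9, 310.6], 'conf': 0.91} [ 0.45264761 -0.04846991  0.207     ]
t 24.15 tcp [ 0.5145 -0.0445  0.2559] ang -83.7 q6 1.29 F [ 0.2 -0.2 -1.3] gw 0.0650 gf 0.0 -> shift [-0.0802 -0.0037 -0.004 ] twist -0.0
```

View pics/w6.png

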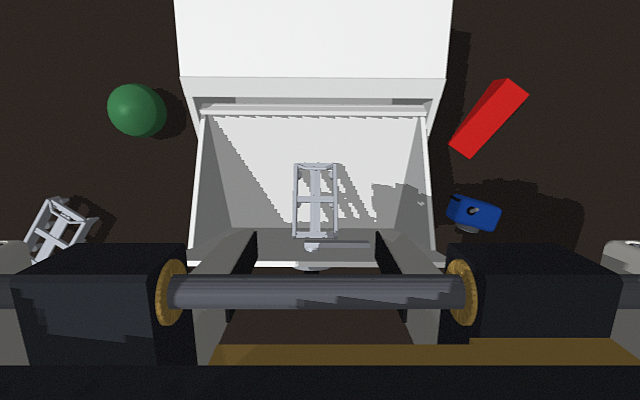

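The spikes lie in the open bin at (200,317), let go. The bystanders have not been disturbed. I regrip the knob and shut the bin.

```bash
python3 -m crank '-.04 -.002 -.004 0 .045;-.08 -.0037 -.004 0 .045;-.08 -.0037 -.004 0 .045;-.08 -.0037 .03 0 .045;-.08 -.0037 .06 0 .045' | grep -E 'tcp_pos|force|grip'
python3 -m crank '0 0 .01 0 .045;0 0 .018 0 .045;0 0 .018 0 .03;0 0 .018 0 0;0 0 .018 0 0' 15| grep -E 'tcp_pos|force|grip'
python3 -m crank '0 0 0 0 0;0 0 0 0 0;0 0 0 0 0' 30| grep -E 'tcp_pos|force|grip'
```

```text
tcp_pos: [0.4347, -0.0496, 0.195]
contact_force: [1.0, 0.1, 0.1]
grip_width: 0.486
grip_force: 0.0
tcp_pos: [0.4355, -0.0497, 0.1796]
contact_force: [-0.6, -1.0, 0.2]
grip_width: 0.277
grip_force: 0.0
tcp_pos: [0.4352, -0.0501, 0.1791]
contact_force: [-0.3, -3.6, 2.5]
grip_width: 0.115
grip_force: 30.0
```

```bash
python3 -m crank '.0036 0 -.0005 0 0;.0072 0 -.0009 0 0;.0168 0 -.0015 0 0;.0228 0 -.0015 0 0;.0288 0 -.0014 0 0' | grep -E 'tcp_pos|force|grip'
python3 -m crank '.006 0 .0005 0 0;.012 0 .0012 0 0;.0238 0 .0035 0 0;.03 0 .005 0 0;.0354 0 .0068 0 0' | grep -E 'tcp_pos|force|grip'
python3 -m crank '.006 0 .002 0 0;.0113 0 .0043 0 0;.0221 0 .0095 0 0;.0275 0 .0125 0 0;.0325 0 .0157 0 0' | grep -E 'tcp_pos|force|grip'
python3 -m crank '.005 0 .0035 0 0;.0097 0 .007 0 0;.0145 0 .011 0 0;.0188 0 .0149 0 0;.0188 0 .0149 0 0' | grep -E 'tcp_pos|force|grip'
python3 go.py .558 -.0372 .1335
```

```text
tcp_pos: [0.4632, -0.047, 0.1797]
contact_force: [-1.1, -7.4, -4.8]
grip_width: 0.115
grip_force: 30.0
tcp_pos: [0.4983, -0.0434, 0.1726]
contact_force: [-0.8, -8.4, -4.2]
grip_width: 0.118
grip_force: 30.0
tcp_pos: [0.5306, -0.0401, 0.1568]
contact_force: [-2.9, -9.1, -2.9]
grip_width: 0.124
grip_force: 30.0
tcp_pos: [0.5487, -0.0382, 0.1427]
contact_force: [-7.4, -9.7, 6.1]
grip_width: 0.119
grip_force: 30.0
t 27.45 tcp [ 0.5487 -0.0382  0.1427] ang -83.7 q6 1.31 F [-7.4 -9.7  6.1] gw 0.0111 gf 30.0 -> shift [0.0094 0.     0.0092] twist 0.0
```

Now the last 5°, with a gentle push at the stop.

```bash
python3 -m crank '.004 0 .004 0 0;.0085 0 .0085 0 0;.0085 0 .0085 0 0' | grep -E 'tcp_pos|force|grip'
python3 -m crank '.0015 0 .0015 0 0;.0025 0 .003 0 0;.0025 0 .003 0 0' | grep -E 'tcp_pos|force|grip'
```

```text
tcp_pos: [0.5577, -0.0375, 0.1365]
contact_force: [-14.7, -9.3, 26.3]
grip_width: 0.13
grip_force: 30.0
tcp_pos: [0.5603, -0.0372, 0.1345]
contact_force: [-18.5, -8.8, 36.2]
grip_width: 0.124
grip_force: 30.0
```

```bash
python3 -m crank '0 0 0 0 .03;0 0 0 0 .03;0 0 -.008 0 .03;0 0 -.008 0 .03' | grep -E 'tcp_pos|force|grip'
python3 go.py .5575 -.0365 .142 -83.7
```

```text
tcp_pos: [0.5612, -0.0357, 0.14]
contact_force: [0.2, 1.0, 0.3]
grip_width: 0.319
grip_force: 0.0
t 28.45 tcp [ 0.5612 -0.0357  0.14  ] ang -83.7 q6 1.31 F [0.2 1.  0.3] gw 0.0297 gf 0.0 -> shift [-0.0038  0.0004 -0.002 ] twist -0.0
```

```bash
python3 -m crank '-.0038 0 -.002 0 .03;-.0038 0 -.002 0 .01;-.0038 0 -.002 0 0;-.0038 0 -.002 0 0;-.0038 0 -.002 0 0' 15 | grep -E 'tcp_pos|force|grip'
python3 -m crank '0 0 0 -8 0;0 0 0 -16 0;0 0 0 -24 0;0 0 0 -30 0;0 0 0 -30 0' | grep -E 'tcp_pos|force|grip'
python3 -m crank '0 0 0 -8 0;0 0 0 -16 0;0 0 0 -24 0;0 0 0 -30 0;0 0 0 -30 0' | grep -E 'tcp_pos|force|grip'
python3 go.py .5575 -.0365 .142 6.3
```

```text
tcp_pos: [0.557, -0.0374, 0.1412]
contact_force: [-0.7, -7.3, -1.3]
grip_width: 0.128
grip_force: 15.0
tcp_pos: [0.5569, -0.0372, 0.1416]
contact_force: [-2.9, -5.1, 4.6]
grip_width: 0.144
grip_force: 16.4
tcp_pos: [0.5569, -0.0368, 0.1416]
contact_force: [-3.0, -3.9, 4.7]
grip_width: 0.162
grip_force: 16.0
t 29.95 tcp [ 0.5569 -0.0368  0.1416] ang -23.7 q6 0.26 F [-3.  -3.9  4.7] gw 0.0150 gf 16.0 -> shift [ 0.0005  0.0004 -0.0004] twist -30.0
```

```bash
python3 -m crank '0 0 0 -8 0;0 0 0 -16 0;0 0 0 -24 0;0 0 0 -32 0;0 0 0 -36 0' | grep -E 'tcp_pos|force|grip'
python3 -m crank '0 0 0 0 0;0 0 0 0 .02;0 0 0 0 .034;0 0 0 0 .034' | grep -E 'tcp_pos|force|grip'
python3 -m crank '0 0 -.04 0 .034;0 0 -.08 0 .034;0 .04 -.12 0 .034;0 -.04 -.12 0 .034;0 -.08 -.12 0 .034' | grep -E 'tcp_pos|force|grip'
python3 -m crank '.045 0 0 0 .034;.09 0 0 0 .034;.135 0 0 0 .034;.18 0 0 0 .034;.225 0 0 0 .034' | grep -E 'tcp_pos|force|grip'
python3 -m crank '0 -.05 0 0 .034;0 -.1 0 0 .034;0 -.15 0 0 .034;0 -.15 0 0 .034;0 -.15 0 0 .034' | grep -E 'tcp_pos|force|grip'
python3 - <<'E'
from h import *
a=arm.camera("top"); 
for n in("knob_grip","wedge_center","marble_center","headlamp_center","spikes_center"):print(n,[(r["centre"],round(r["conf"],2)) for r in arm.landmark_of(n,"top")[:3]])
cv2.imwrite("pics/top2.png",cv2.resize(a[60:260,190:470],(784,560)))
E
```

```text
tcp_pos: [0.5564, -0.0363, 0.1414]
contact_force: [-6.5, -0.9, 7.7]
grip_width: 0.173
grip_force: 16.1
tcp_pos: [0.557, -0.0362, 0.141]
contact_force: [-0.3, -0.2, -0.4]
grip_width: 0.333
grip_force: 0.0
tcp_pos: [0.4952, -0.0502, 0.2613]
contact_force: [-0.2, -1.2, -0.3]
grip_width: 0.368
grip_force: 0.0
tcp_pos: [0.4455, 0.1716, 0.261]
contact_force: [1.3, 0.9, -0.2]
grip_width: 0.366
grip_force: 0.0
tcp_pos: [0.2996, 0.1382, 0.2614]
contact_force: [-0.3, -0.4, -0.3]
grip_width: 0.364
grip_force: 0.0
knob_grip [([172.1, 334.5], 0.7)]
wedge_center [([160.9, 431.7], 0.85)]
marble_center []
headlamp_center [([221.2, 438.7], 0.9)]
spikes_center [([296.7, 256.3], 0.85), ([261.3, 167.6], 0.79)]
```

View pics/top2.png

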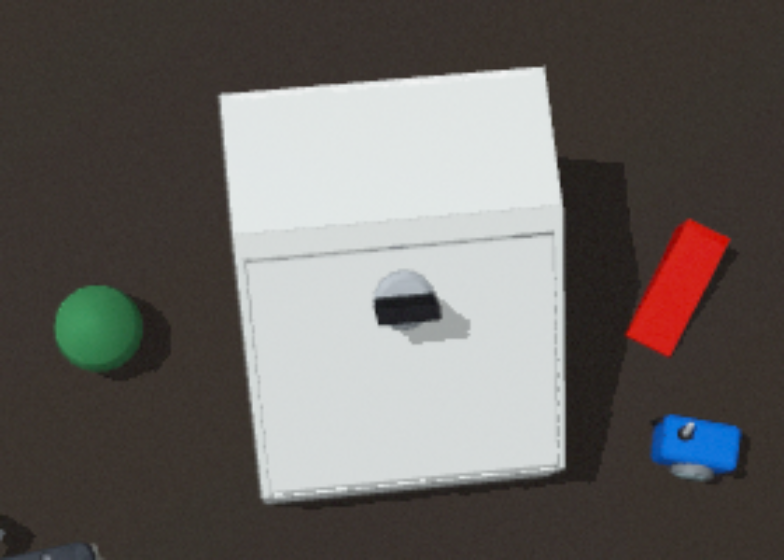

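The final top view shows the bin shut, with the knob bar level and across the panel at (310,408). The marble (328,98), wedge (287,680) and headlamp (447,696) are where they started.

```bash
python3 -c "
from bench import arm
print(arm.job_done())"
```

```text
the job is handed in; nothing more can be done
None
```

The job is handed in at about 33 s on the clock: the middle-sized spike set is in the bin, the bin is shut, the knob bar is back level (latched), and the bystanders look unmoved in the final top view; the hand-in gave no verdict.

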